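Steady the rocking stand and set the tumbler on it

TASK

The low steel stand rocks on the uneven tiles. Feel which of its two front levelling screws has a foot hanging in the air and wind it until all four feet bear on the tiles and the stand no longer rocks; let go of it, and then set the glass tumbler gently upright inside the ring in the middle of the stand. Never press a foot hard onto the tiles, do not shove the stand about, and leave the jar, green lid, bowl and salt shaker beside it where they are.

Things in the scene. Friction and masses are not known exactly. Their poses are not given: they have to be found in the camera images.
- stand: low galvanised steel stand, loose, 3.3 to 4.2 kg: deck 210 x 210 x 10 mm on four feet with round rubber ends, at x, y = +-85 mm in its frame. Origin: middle of the square at the height of the foot bottoms; x points to the rear edge (with a 24 mm upstand), y to its left, z up; deck top at z = 50 mm. Rear feet (x = +85) are fixed, front feet (x = -85, the robot's side) are screws under the knobs
- stand_mid (a point): centre of the ring (86 mm across) embossed on the stand's deck, on the deck surface; axes as the stand. The stand is a little heavier at the rear: both rear feet and one front foot stand on the tiles, the other front foot hangs free (the uneven tiles' heights are not told)
- knob_l (a point): round ribbed black knob of the front left screw (stand x = -85, y = +85): 32 mm across, 28 mm high, top 36 mm and lower rim 8 mm above the deck. The point is on its axis at half height, 14 mm below its top; z up. The knob stays at this height on the stand while its foot moves: clockwise from above winds the foot DOWN, 10 mm per turn (1.59 mm per rad). Stays where left; 5.5 rad free either way
- knob_r (a point): the same knob at the front right corner (stand x = -85, y = -85), over the front right foot; also clockwise = foot down. If the foot under a knob hangs, a push of 4 to 9 N straight down on the knob's top rocks that corner down by the gap (1 to 7 mm) until the foot lands, and it springs back when let go; a knob whose foot bears gives less than 1 mm under 9 N (do not push over 15 N)
- foot_l: front left screw foot, 20 mm round rubber end, moved by knob_l; origin at its lowest point, moving with it. The rubber yields: from the knob angle at which a hanging foot first touches (stand not pushed), about 1.4 mm more of travel shares the load evenly (or 1.15 mm more than a gap felt under 8 to 9 N of push); beyond some 2.5 mm the other front foot lifts
- foot_r: front right screw foot, moved by knob_r; likewise
- rear_foot_l: rear left foot, fixed to the stand (x = +85, y = +85 mm); origin at its lowest point
- rear_foot_r: rear right foot, fixed to the stand (x = +85, y = -85 mm); origin at its lowest point
- tumbler: the same glass tumbler; origin at the centre of its underside, z up along its axis
- tumbler_mid (a point): centre (half-way up, on the axis) of the open glass tumbler: 105 mm high, 58 mm across the rim and narrower at the foot, wall 4 mm, 0.15 to 0.31 kg, standing upright on the worktop to one side of the stand (a capped clear jar of like size stands on the other side); z up along its axis. Grip it across its outside from above
- jar: capped clear plastic jar, 64 mm across, 100 mm high; bystander, origin at the centre of its underside
- silicone_lid: green silicone lid lying on the worktop to the right and nearer the robot, 110 mm across with a small knob, bystander
- katori: steel bowl 90 mm across, left of the stand, bystander
- shaker: small salt shaker, 40 mm across, 75 mm high, to the left and nearer the robot, bystander
Not all that is in view belongs to the job. Leave any red look-alike of the tumbler alone.

How it is judged (in metres and radians):
On the way:
1. the stand, let go of, bears on all four feet (contact force between each of foot_l, foot_r, rear_foot_l, rear_foot_r and anything else above 1 N and contact force between stand and the arm below 0.05 N and contact force between stand and tumbler below 0.05 N), for 0.4 s.
At the end, for the whole second after the job is handed in: Each of the stand's four feet carries more than 1 N and the stand is at rest; the tumbler stands upright (within 0.08 rad) and still on the deck, its axis within 30 mm of the ring's centre; the robot touches nothing (contact force between each of foot_l, foot_r, rear_foot_l, rear_foot_r and anything else above 1 N and horizontal distance between tumbler_mid and stand_mid below 0.03 m and z of tumbler_mid in the frame of stand between 0.095 and 0.11 m and angle between tumbler_mid's own z axis and vertical below 0.08 rad and linear speed of tumbler below 0.02 m/s and angular speed of stand below 0.05 rad/s).
It fails at once if a foot is pressed onto the tiles with more than 40 N (contact force between any of foot_l, foot_r, rear_foot_l, rear_foot_r and anything else above 40 N).
It fails at once if the stand is shoved or lifted more than 30 mm (distance of stand from where it was at the start of the episode above 0.03 m).
It fails at once if the tumbler is tipped over (angle between tumbler_mid's own z axis and vertical above 0.5 rad).
It fails at once if the tumbler is knocked onto the stand with more than 35 N (contact force between tumbler and stand above 35 N).
It fails at once if another thing is moved more than 30 mm (distance of any of jar, silicone_lid, katori, shaker from where it was at the start of the episode above 0.03 m).
It also fails if it takes over 72 s, if anything falls off the work surface, if the arm or the gripper's body presses on something with over 40 N, if the wrist force passes 120 N, or if a joint passes its speed limit or range.

ROBOT

A 6-joint arm with a two-finger parallel gripper is mounted at the origin on the work surface. World frame = base frame: x ahead of the robot, y to its left, z up, the work surface at z = 0. Lengths are in mm, angles in rad, forces in N, time in s.
With the tool pointing down it reaches from about 275 to 825 mm from the base axis. Payload 5.2 kg.
Tool frame: the origin (TCP) lies at the very end of the fingers, on their centre line; the grasp point (between the pads) lies 19 mm behind it; z points along the fingers, y is the direction in which the jaws open and shut (so a half turn about z gives the same grasp; the last joint's range is limited). The gripper opens to 93 mm and grips with 3 to 60 N. Pads are 15 mm wide; open, the fingers measure 128 mm over their backs; the gripper's body (75 mm by 188 mm) begins 65 mm behind the grasp point.
Start: joints at [1.135, 0.259, 1.535, -0, 1.348, -0.203], TCP at [126.864, 535.173, 218.653] pointing down, gripper open.
Joint ranges: [-3.14, 3.14], [-0.91, 2.08], [0.19, 2.58], [-1.22, 4.36], [0.22, 2.71], [-3.12, 3.12]. Speed limits (rad/s): [2.57, 2.57, 3.14, 3.14, 3.14, 3.14].

INTERFACE

Orientations are given as a 3x3 rotation matrix whose columns are the frame's x, y, z axes.
In Python, from workcell import read_state, camera, camera_info, job_done gives the robot as it stands.
- The arm moves only by the tool play_rows, never from a script. Its argument "rows" is a list that holds one entry, the list of rows, each a list of 5 numbers: the shift along the tool's x, y, z in m, then the turn about the tool's z in rad, then the finger opening in m, from 0 to 0.093. In form: [[[tx, ty, tz, spin, gripper], ...]]. A call has exactly 5 rows; each row shifts and turns the commanded pose from where the row before left it, along the tool's axes as they then stand; what a row does not reach is not made up. A row lasts 1/12 s, in which the tool goes at most 41.7 mm and 7.16 degrees, less where a joint would pass 70% of its speed; a pose out of reach is approached as far as the arm can. A call is refused whole if a number of a shift passes 0.0417 or a number of a turn 0.125, either way. A call with a gripper value outside its range is refused whole. The fingers move at their own pace and stop on an object; "grip_force" is the grip in N (left out, the last holds). Time passes only in rows, so rows that do not move let the fingers close, or fill a call up. It gives the time, the measured TCP pose, the force and the opening at its end, in the units of the state.
- read_state(): the state, without advancing time (a new reading comes with each control period).
- camera(name): name is "scene" or "top" or "wrist"; returns the picture (384x512x3 uint8, red, green, blue); there is no depth.
- camera_info(name): a dict with "vfov" (degrees; the focal length in pixels is half the picture's height over the tangent of half this angle, whatever the lens; pixels are square), "cx", "cy" (the principal point, pixels), "k1" (the pictures are not rectified: a ray, as slopes to the right and down, at radius r is drawn at 1 + k1 r^2 times it, then the intrinsics apply), "pose" (4x4, takes a point from camera to world coordinates); the wrist camera has in their place "tool_from_camera" (4x4, takes a point from camera to tool coordinates, whose origin is the TCP and whose axes are the flange's). Camera axes: x right, y up, looking along -z (the intrinsics and any distortion apply to the point x, -y, -z); pixel columns grow to the right and rows downward; lengths in mm; the calibration is good to about 2 mm. A picture is of the moment at which its call begins: read the wrist's pose just before it. camera_info takes no time and is no camera call.
- job_done(): hands the job in, once; it reports no verdict.
The state is a dict: "t": time; "joint_positions": joint angles; "joint_velocities": joint speeds; "tau": joint torques, N m; "ee_pos": TCP position; "orientation": TCP orientation; "contact_force": force on the tool from outside, world axes, zero at the start; "moment": the same for the moment, N m; "width": finger opening in mm.
Only numpy, scipy, OpenCV 4.12 (cv2) and the standard library are available. Lean on these libraries where they do the work, as an engineer would, in place of code of your own. Each camera call takes 0.05 s, during which the arm holds its last target. There are 200 camera calls.

## Working session

There is one attempt and no reset: what is moved stays moved. The work goes in short steps, Python scripts to look and compute and a tool call to move; the robot and the scene stay as the last step left them, time stands still between calls to the robot, and variables do not carry over. Pictures are saved under pics/ and viewed, about 8 in all and at most 12, crops included, and the job is handed in when it is done.

Besides the shell and the picture viewer there is one more tool, called after "Request:" as name(argument=value, ...), one argument or row to a line, values as JSON. play_rows: Moves the arm, as the interface text tells. Its arguments: {"type":"object","properties":{"rows":{"type":"array"},"grip_force":{"type":"number"}},"required":["rows"]}

```bash
mkdir -p pics; cat > h.py <<'E'
import numpy as np, cv2
from workcell import *
def snap(n,f,crop=None,s=1):
    st=read_state(); im=camera(n)
    cv2.imwrite('pics/'+f+'_raw.png',im[:,:,::-1])
    return st,im
def cammat(n,st=None):
    i=camera_info(n)
    if 'pose' in i: T=np.array(i['pose'])
    else:
        W=np.eye(4);W[:3,:3]=np.array(st['orientation']);W[:3,3]=st['ee_pos'];T=W@np.array(i['tool_from_camera'])
    f=192/np.tan(np.radians(i['vfov']/2)); return i,T,f
def ray(n,u,v,st=None):
    i,T,f=cammat(n,st); d=np.array([(u-i['cx'])/f,(v-i['cy'])/f]); s=d.copy()
    for _ in range(20): s=d/(1+i['k1']*(s@s))
    r=T[:3,:3]@np.array([s[0],-s[1],-1]); return T[:3,3],r
def onz(n,u,v,z,st=None):
    o,r=ray(n,u,v,st); return o+r*(z-o[2])/r[2]
def proj(n,p,st=None):
    i,T,f=cammat(n,st); q=np.linalg.inv(T)@np.append(p,1); s=np.array([q[0]/-q[2],-q[1]/-q[2]]); s=s*(1+i['k1']*(s@s)); return s*f+[i['cx'],i['cy']]
E
python3 - <<'E'
from h import *
ims=[]
for n in ('top','scene'):
    st,im=snap(n,n+'0'); cv2.imwrite(f'pics/{n}0.png',cv2.resize(im[:,:,::-1],(800,600),interpolation=cv2.INTER_CUBIC))
    print(n,{k:(np.round(v,3).tolist()) for k,v in camera_info(n).items()})
st=read_state(); print(st); print(camera_info('wrist'))
E
```

```text
top {'vfov': 53.585, 'cx': 254.592, 'cy': 193.242, 'k1': 0.037, 'pose': [[0.018, 0.999, -0.05, 464.508], [-1.0, 0.018, -0.006, 51.955], [-0.005, 0.05, 0.999, 1212.346], [0.0, 0.0, 0.0, 1.0]]}
scene {'vfov': 46.437, 'cx': 257.036, 'cy': 189.038, 'k1': -0.068, 'pose': [[-0.205, -0.683, 0.701, 1383.153], [0.979, -0.146, 0.144, 223.078], [0.004, 0.716, 0.698, 909.874], [0.0, 0.0, 0.0, 1.0]]}
{'t': 0.1, 'joint_positions': array([ 1.13517396e+00,  2.59263017e-01,  1.53593072e+00,  6.10631211e-06,
        1.34804330e+00, -2.02769088e-01]), 'joint_velocities': array([-0.00013642, -0.00113908, -0.00214944,  0.0008652 ,  0.00172257,
        0.00111508]), 'tau': array([ 1.62189051e-03, -4.38213050e+01, -2.84641814e+01,  7.20645720e-02,
        3.63385258e-02, -6.41364363e-05]), 'ee_pos': array([126.66379257, 534.71577747, 217.92191426]), 'orientation': array([[-9.73011520e-01,  2.30755484e-01, -6.99287004e-04],
       [ 2.30756298e-01,  9.73010440e-01, -1.48829642e-03],
       [ 3.36980995e-04, -1.60949444e-03, -9.99998648e-01]]), 'contact_force': array([0.15497924, 0.19497852, 0.90624792]), 'moment': array([ 0.01966943, -0.00237706, -0.02916453]), 'width': 92.88217093765202}
{'vfov': 61.65091058682432, 'cx': 251.86359636869494, 'cy': 189.45759347799225, 'k1': -0.02195126685512145, 'tool_from_camera': array([[ 8.90128059e-04,  9.53942549e-01,  2.99988034e-01,
         8.24304144e+01],
       [ 9.99999049e-01, -5.33179187e-04, -1.27173373e-03,
        -1.63181112e+00],
       [-1.05321354e-03,  2.99988881e-01, -9.53942117e-01,
        -1.66047900e+02],
       [ 0.00000000e+00,  0.00000000e+00,  0.00000000e+00,
         1.00000000e+00]])}
```

View pics/top0.png

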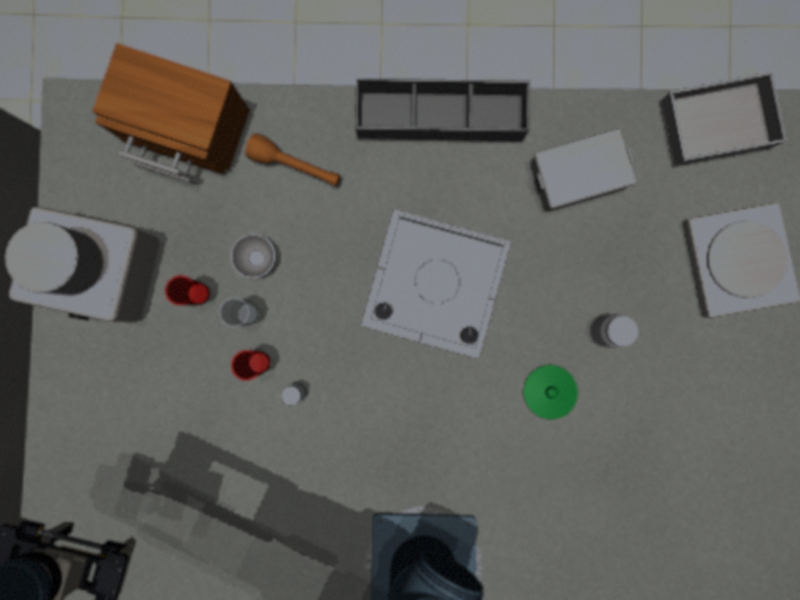

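View pics/scene0.png

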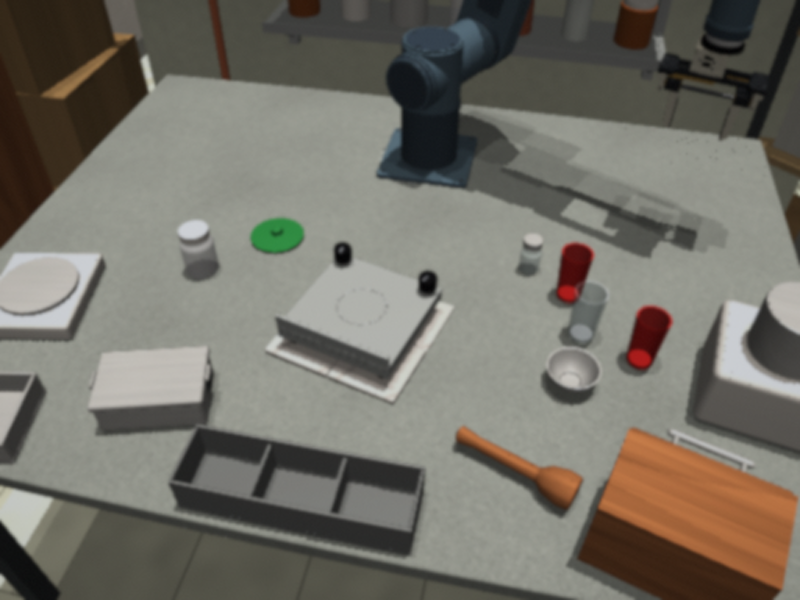

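Top (800x600): the stand is centred at about (437,281), with knobs at (384,311) on the left and (469,334) on the right. These could be taken for the tumbler: a clear open glass at (238,312), red tumblers at (187,291) and (250,363), a capped jar at (618,331), and a shaker at (291,395). I choose the clear open glass and check it in a close crop.

```bash
python3 - <<'E'
from h import *
im=cv2.imread('pics/top0_raw.png')
a=cv2.resize(im[130:235,225:330],(400,400),interpolation=cv2.INTER_CUBIC)   # stand x3.81
b=cv2.resize(im[145:265,100:205],(400,457),interpolation=cv2.INTER_CUBIC)[:400]
a=cv2.convertScaleAbs(a,alpha=1.5);b=cv2.convertScaleAbs(b,alpha=1.8)
cv2.imwrite('pics/c1.png',np.hstack([a,b]))
E
```

```text
(no output)
```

View pics/c1.png

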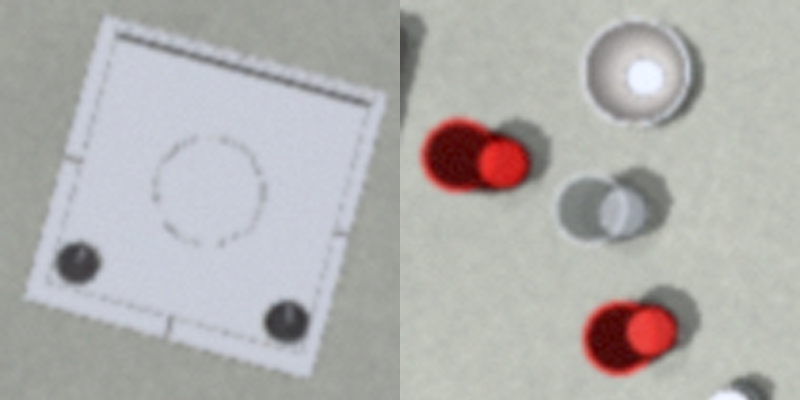

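```bash
python3 - <<'E'
from h import *
def tri(a,b):
    (o,r),(p,s)=ray('top',*a),ray('scene',*b)
    A=np.c_[r,-s]; t=np.linalg.lstsq(A,p-o,rcond=None)[0]
    x,y=o+r*t[0],p+s*t[1]; return ((x+y)/2).round(1),np.linalg.norm(x-y).round(1)
c=lambda x,y,u0,v0:((x+.5)/3.81-.5+u0,(y+.5)/3.81-.5+v0)
T=dict(ring=c(210,190,225,130),kl=c(80,261,225,130),kr=c(287,320,225,130),tum=c(188,209,100,145))
S=dict(ring=(361,307),kl=(428,275),kr=(342,247),tum=(591,291))
for k in T: print(k,tri(T[k],np.array(S[k])*.64))
print('ring',onz('top',*T['ring'],60),'kl',onz('top',*T['kl'],90),'kr',onz('top',*T['kr'],90),'tum',onz('top',*T['tum'],105))
for n,(x,y) in dict(red1=(456,155),red2=(618,338),bowl=(638,70)).items(): print(n,onz('top',*c(x-400,y,100,145),105 if 'r' in n else 40).round(0))
# edge stand corners (outer tiles/deck)
for p in [(108,15),(385,93),(312,375),(25,297)]: print(onz('top',*c(*p,225,130),10).round(1))
E
```

```text
ring (array([565.5, -16.8,  53.6]), np.float64(1.5))
kl (array([504.9,  86.7,  94. ]), np.float64(4.7))
kr (array([462.8, -75.9,  93.3]), np.float64(0.1))
tum (array([496. , 365.2, 103.3]), np.float64(0.9))
ring [565.10446939 -17.14669414  60.        ] kl [505.48618215  84.55412787  90.        ] kr [462.77843856 -76.29816157  90.        ] tum [495.9587175  365.15305861 105.        ]
red1 [535. 467. 105.]
red2 [398. 339. 105.]
bowl [611. 347.  40.]
[714.8  67.4  10. ]
[ 653.1 -164.6   10. ]
[ 417.7 -106.6   10. ]
[477.7 131.9  10. ]
```

The close crop confirms it: the clear, uncapped glass has its rim centre at crop (588,209), and its two neighbours are red. Next I go over the left knob with the fingers closed.

Request:
play_rows(
  rows=[
    [[-0.0314,-0.0232,0.003,0,0],[-0.0314,-0.0232,0.003,0,0],[-0.0314,-0.0232,0.003,0,0],[-0.0314,-0.0232,0.003,0,0],[-0.0314,-0.0232,0.003,0,0]],
  ],
  grip_force=20,
)

```text
t: 0.52
ee_pos: [253.3, 384.5, 203.2]
orientation: [[-0.973, 0.23, -0.0], [0.23, 0.973, -0.0], [0.0, -0.0, -1.0]]
contact_force: [0.5, 0.2, 0.6]
width: 64.2
```

Request:
play_rows(
  rows=[
    [[-0.0314,-0.0232,0.003,0,0],[-0.0314,-0.0232,0.003,0,0],[-0.0314,-0.0232,0.003,0,0],[-0.0314,-0.0232,0.003,0,0],[-0.0314,-0.0232,0.003,0,0]],
  ],
)

```text
t: 0.93
ee_pos: [379.5, 235.2, 188.4]
orientation: [[-0.973, 0.231, -0.0], [0.231, 0.973, 0.0], [0.0, -0.0, -1.0]]
contact_force: [1.6, 0.7, -0.3]
width: 30.7
```

Request:
play_rows(
  rows=[
    [[-0.0314,-0.0232,0.003,0,0],[-0.0314,-0.0232,0.003,0,0],[-0.0314,-0.0232,0.003,0,0],[-0.0314,-0.0232,0.003,0,0],[-0.0314,-0.0232,0.003,0,0]],
  ],
)

```text
t: 1.35
ee_pos: [505.5, 86.1, 173.2]
orientation: [[-0.973, 0.231, -0.001], [0.231, 0.973, 0.0], [0.001, 0.0, -1.0]]
contact_force: [-0.2, 0.2, 0.0]
width: 1.4
```

Request:
play_rows(
  rows=[
    [[0,0,0,0,0],[0,0,0,0,0],[0,0,0,0,0],[0,0,0,0,0],[0,0,0,0,0]],
  ],
)

```text
t: 1.77
ee_pos: [504.0, 89.2, 173.8]
orientation: [[-0.973, 0.229, -0.0], [0.229, 0.973, 0.0], [0.0, 0.0, -1.0]]
contact_force: [0.1, 0.8, -0.4]
width: 0.6
```

```bash
python3 - <<'E'
from h import *
st,im=snap('wrist','w1'); print(st['joint_positions'].round(3),st['ee_pos'],st['orientation'].round(4),st['contact_force'])
for n,p in dict(ring=(565.5,-17,57),kl=(505,86.9,93),kr=(462,-77,93)).items(): print(n,proj('wrist',p,st))
cv2.imwrite('pics/w1.png',cv2.resize(im[:,:,::-1],(800,600)))
E
```

```text
[-0.043  0.226  1.693  0.     1.223 -1.383] [503.98024694  89.15078571 173.77767961] [[-9.735e-01  2.289e-01 -2.000e-04]
 [ 2.289e-01  9.735e-01  2.000e-04]
 [ 3.000e-04  2.000e-04 -1.000e+00]] [ 0.08924532  0.75570482 -0.40965967]
ring [163.45131019 263.82747291]
kl [251.03458871 196.92641532]
kr [ 42.67794508 191.70354568]
```

View pics/w1.png

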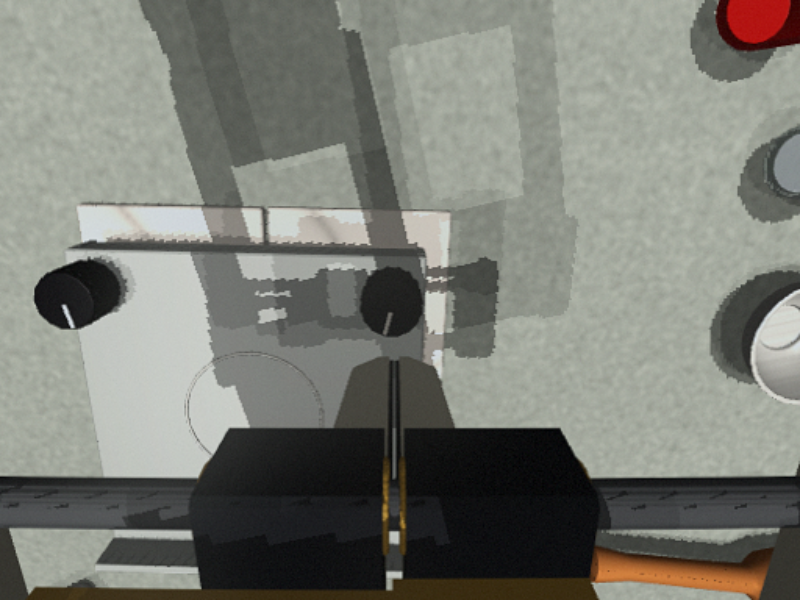

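The wrist view shows the left knob's top at (389,308) on the 800-wide picture and the right knob's at (63,303). Both agree with my estimates to about 2 mm. I'll probe the left knob now.

Request:
play_rows(
  rows=[
    [[-0.0005,-0.001,0.018,0,0],[-0.001,-0.001,0.018,0,0],[0,0,0.017,0,0],[0,0,0.013,0,0],[0,0,0.006,0,0]],
  ],
)

```text
t: 2.23
ee_pos: [504.3, 86.6, 100.2]
orientation: [[-0.973, 0.229, -0.003], [0.229, 0.973, 0.0], [0.002, -0.0, -1.0]]
contact_force: [-0.7, -0.7, 0.0]
width: 0.9
```

Request:
play_rows(
  rows=[
    [[0,0,0.001,0,0],[0,0,0.001,0,0],[0,0,0.001,0,0],[0,0,0.001,0,0],[0,0,0,0,0]],
  ],
)

```text
t: 2.65
ee_pos: [506.3, 85.7, 98.2]
orientation: [[-0.973, 0.231, 0.001], [0.231, 0.973, -0.0], [-0.001, 0.0, -1.0]]
contact_force: [0.0, -0.1, -0.8]
width: 0.5
```

Request:
play_rows(
  rows=[
    [[0,0,0.001,0,0],[0,0,0.001,0,0],[0,0,0.001,0,0],[0,0,0,0,0],[0,0,0,0,0]],
  ],
)

```text
t: 3.07
ee_pos: [506.0, 85.6, 94.7]
orientation: [[-0.973, 0.231, 0.0], [0.231, 0.973, -0.0], [-0.0, -0.0, -1.0]]
contact_force: [-0.5, -0.2, 0.6]
width: 0.3
```

Request:
play_rows(
  rows=[
    [[0,0,0.001,0,0],[0,0,0.001,0,0],[0,0,0,0,0],[0,0,0,0,0],[0,0,0,0,0]],
  ],
)

```text
t: 3.48
ee_pos: [505.7, 85.9, 92.8]
orientation: [[-0.973, 0.231, -0.0], [0.231, 0.973, 0.0], [0.0, 0.0, -1.0]]
contact_force: [-0.9, 2.7, 4.0]
width: 0.6
```

Request:
play_rows(
  rows=[
    [[0,0,0.0005,0,0],[0,0,0,0,0],[0,0,0,0,0],[0,0,0,0,0],[0,0,0,0,0]],
  ],
)

```text
t: 3.9
ee_pos: [505.9, 85.7, 92.2]
orientation: [[-0.973, 0.231, -0.0], [0.231, 0.973, 0.0], [0.0, 0.0, -1.0]]
contact_force: [-2.2, 3.4, 4.6]
width: 0.6
```

Request:
play_rows(
  rows=[
    [[0,0,0.0005,0,0],[0,0,0,0,0],[0,0,0,0,0],[0,0,0,0,0],[0,0,0,0,0]],
  ],
)

```text
t: 4.32
ee_pos: [505.9, 85.6, 91.7]
orientation: [[-0.973, 0.231, 0.0], [0.231, 0.973, -0.0], [-0.0, -0.0, -1.0]]
contact_force: [-0.7, 2.9, 4.9]
width: 0.7
```

Request:
play_rows(
  rows=[
    [[0,0,0.0005,0,0],[0,0,0,0,0],[0,0,0,0,0],[0,0,0,0,0],[0,0,0,0,0]],
  ],
)

```text
t: 4.73
ee_pos: [505.9, 85.6, 91.1]
orientation: [[-0.973, 0.231, -0.0], [0.231, 0.973, -0.0], [-0.0, -0.0, -1.0]]
contact_force: [-2.1, 3.2, 3.6]
width: 0.6
```

The force holds steady at about 4 N while the corner sinks, so the left foot hangs. I'll keep pushing until it lands.

Request:
play_rows(
  rows=[
    [[0,0,0.0005,0,0],[0,0,0.0005,0,0],[0,0,0,0,0],[0,0,0,0,0],[0,0,0,0,0]],
  ],
)

```text
t: 5.15
ee_pos: [505.9, 85.7, 90.7]
orientation: [[-0.973, 0.231, 0.0], [0.231, 0.973, 0.0], [-0.0, 0.0, -1.0]]
contact_force: [-3.5, 3.5, 8.2]
width: 0.3
```

Request:
play_rows(
  rows=[
    [[0,0,0.0005,0,0],[0,0,0,0,0],[0,0,0,0,0],[0,0,0,0,0],[0,0,0,0,0]],
  ],
)

```text
t: 5.57
ee_pos: [505.9, 85.8, 90.6]
orientation: [[-0.973, 0.231, 0.001], [0.231, 0.973, 0.0], [-0.001, 0.0, -1.0]]
contact_force: [-3.9, 3.2, 12.5]
width: 0.3
```

Request:
play_rows(
  rows=[
    [[0,0,0.0005,0,0],[0,0,0,0,0],[0,0,0,0,0],[0,0,0,0,0],[0,0,0,0,0]],
  ],
)

```text
t: 5.98
ee_pos: [506.0, 85.8, 90.4]
orientation: [[-0.973, 0.231, 0.001], [0.231, 0.973, 0.0], [-0.001, 0.0, -1.0]]
contact_force: [-3.9, 3.9, 14.2]
width: 0.4
```

Request:
play_rows(
  rows=[
    [[0,0,-0.001,0,0],[0,0,-0.0015,0,0],[0,0,0,0,0],[0,0,0,0,0],[0,0,0,0,0]],
  ],
)

```text
t: 6.4
ee_pos: [506.0, 85.4, 91.5]
orientation: [[-0.973, 0.231, 0.0], [0.231, 0.973, -0.0], [-0.0, -0.0, -1.0]]
contact_force: [-1.0, 0.5, 2.8]
width: 0.4
```

Request:
play_rows(
  rows=[
    [[0,0,-0.0005,0,0],[0,0,0,0,0],[0,0,0,0,0],[0,0,0,0,0],[0,0,0,0,0]],
  ],
)

```text
t: 6.82
ee_pos: [506.0, 85.4, 92.1]
orientation: [[-0.973, 0.231, 0.0], [0.231, 0.973, -0.0], [-0.0, -0.0, -1.0]]
contact_force: [-0.4, -1.0, 0.4]
width: 0.6
```

Request:
play_rows(
  rows=[
    [[0,0,-0.0005,0,0],[0,0,0,0,0],[0,0,0,0,0],[0,0,0,0,0],[0,0,0,0,0]],
  ],
)

```text
t: 7.23
ee_pos: [505.8, 85.6, 92.6]
orientation: [[-0.973, 0.231, -0.0], [0.231, 0.973, -0.0], [0.0, -0.0, -1.0]]
contact_force: [0.1, -0.7, 0.8]
width: 0.5
```

Request:
play_rows(
  rows=[
    [[0,0,-0.0005,0,0],[0,0,0,0,0],[0,0,0,0,0],[0,0,0,0,0],[0,0,0,0,0]],
  ],
)

```text
t: 7.65
ee_pos: [505.9, 85.6, 93.2]
orientation: [[-0.973, 0.231, -0.0], [0.231, 0.973, -0.0], [0.0, -0.0, -1.0]]
contact_force: [0.1, -1.1, 1.2]
width: 0.6
```

Request:
play_rows(
  rows=[
    [[0,0,-0.0005,0,0],[0,0,0,0,0],[0,0,0,0,0],[0,0,0,0,0],[0,0,0,0,0]],
  ],
)

```text
t: 8.07
ee_pos: [505.9, 85.6, 93.7]
orientation: [[-0.973, 0.231, 0.0], [0.231, 0.973, -0.0], [-0.0, 0.0, -1.0]]
contact_force: [0.7, -0.1, 1.9]
width: 0.5
```

Request:
play_rows(
  rows=[
    [[0,0,-0.001,0,0],[0,0,-0.001,0,0],[0,0,0,0,0],[0,0,0,0,0],[0,0,0,0,0]],
  ],
)

```text
t: 8.48
ee_pos: [505.7, 85.7, 95.5]
orientation: [[-0.973, 0.231, -0.0], [0.231, 0.973, 0.0], [0.0, 0.0, -1.0]]
contact_force: [-0.0, -0.6, -0.1]
width: 0.4
```

Request:
play_rows(
  rows=[
    [[0,0,0.001,0,0],[0,0,0.001,0,0],[0,0,0,0,0],[0,0,0,0,0],[0,0,0,0,0]],
  ],
)

```text
t: 8.9
ee_pos: [505.7, 85.9, 93.8]
orientation: [[-0.973, 0.231, -0.0], [0.231, 0.973, 0.0], [0.0, 0.0, -1.0]]
contact_force: [-2.0, 1.9, 4.0]
width: 0.4
```

Request:
play_rows(
  rows=[
    [[0,0,0.0004,0,0],[0,0,0,0,0],[0,0,0,0,0],[0,0,0,0,0],[0,0,0,0,0]],
  ],
)

```text
t: 9.32
ee_pos: [505.8, 85.8, 93.3]
orientation: [[-0.973, 0.231, -0.0], [0.231, 0.973, 0.0], [0.0, 0.0, -1.0]]
contact_force: [-3.1, 3.5, 5.1]
width: 0.6
```

Request:
play_rows(
  rows=[
    [[0,0,0.0004,0,0],[0,0,0,0,0],[0,0,0,0,0],[0,0,0,0,0],[0,0,0,0,0]],
  ],
)

```text
t: 9.73
ee_pos: [505.9, 85.6, 92.9]
orientation: [[-0.973, 0.231, 0.0], [0.231, 0.973, 0.0], [-0.0, 0.0, -1.0]]
contact_force: [-2.2, 3.6, 4.7]
width: 0.5
```

Request:
play_rows(
  rows=[
    [[0,0,0.0004,0,0],[0,0,0,0,0],[0,0,0,0,0],[0,0,0,0,0],[0,0,0,0,0]],
  ],
)

```text
t: 10.15
ee_pos: [505.9, 85.6, 92.5]
orientation: [[-0.973, 0.231, 0.0], [0.231, 0.973, -0.0], [-0.0, -0.0, -1.0]]
contact_force: [-1.6, 3.6, 4.3]
width: 0.6
```

Request:
play_rows(
  rows=[
    [[0,0,0.0004,0,0],[0,0,0,0,0],[0,0,0,0,0],[0,0,0,0,0],[0,0,0,0,0]],
  ],
)

```text
t: 10.57
ee_pos: [505.9, 85.6, 92.0]
orientation: [[-0.973, 0.231, 0.0], [0.231, 0.973, -0.0], [-0.0, -0.0, -1.0]]
contact_force: [-1.9, 3.3, 3.7]
width: 0.4
```

The left foot hangs. First touch is at TCP z of about 94.3 and it lands at about 90.7 under 8 N, so the gap is about 3.6 mm. The wind needed is (3.6+1.15)/1.59, about 3.0 rad clockwise. Now I'll grip the knob.

Request:
play_rows(
  rows=[
    [[0,0,-0.005,0,0.055],[0.0006,0.0005,-0.008,0,0.055],[0,0,0,0,0.055],[0,0,0,0,0.055],[0,0,0,0,0.055]],
  ],
)

```text
t: 10.98
ee_pos: [505.6, 86.0, 105.2]
orientation: [[-0.973, 0.231, 0.0], [0.231, 0.973, -0.0], [-0.001, -0.0, -1.0]]
contact_force: [0.7, -0.3, -0.4]
width: 29.2
```

Request:
play_rows(
  rows=[
    [[0,0,0,0,0.055],[0,0,0,0,0.055],[0,0,0,0,0.055],[0,0,0,0,0.055],[0,0,0,0,0.055]],
  ],
  grip_force=12,
)

```text
t: 11.4
ee_pos: [505.4, 86.2, 105.0]
orientation: [[-0.973, 0.231, -0.0], [0.231, 0.973, -0.0], [0.0, -0.0, -1.0]]
contact_force: [-0.5, 0.3, -0.6]
width: 54.4
```

```bash
python3 - <<'E'
from h import *
st,im=snap('wrist','w2'); print(st['ee_pos'],st['width'],proj('wrist',(505,86.9,94),st))
cv2.imwrite('pics/w2.png',cv2.resize(im[100:340,100:420,::-1],(800,600)))
E
```

```text
[505.35762009  86.21930357 104.95699728] 54.35014537398995 [255.11086926 231.11903332]
```

View pics/w2.png

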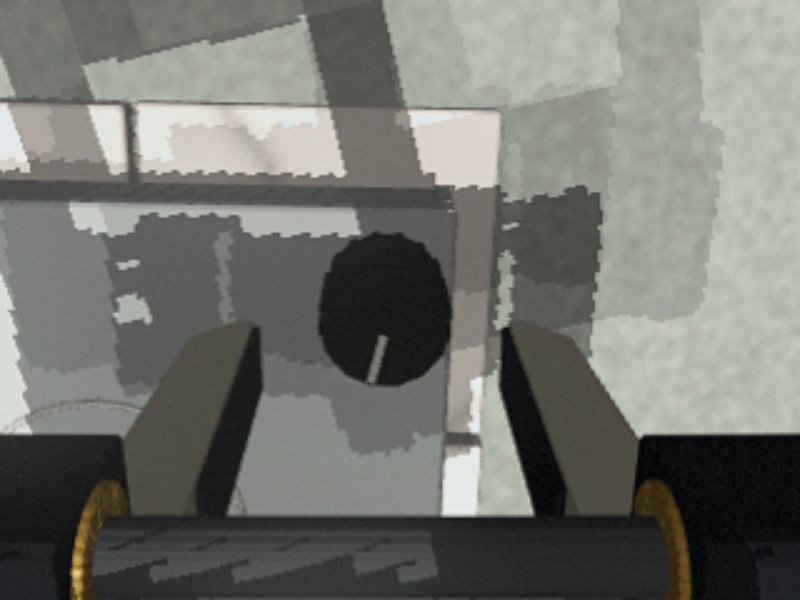

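The crop shows the knob's top centred at about (385,322), between fingertips at 255 and 505. That is centred in the jaw direction and about 1 mm off in tool x. I'll descend and grip.

Request:
play_rows(
  rows=[
    [[0.001,0,0.012,0,0.055],[0,0,0.012,0,0.055],[0,0,0.009,0,0.055],[0,0,0.005,0,0.055],[0,0,0,0,0.05]],
  ],
)

```text
t: 11.87
ee_pos: [503.5, 86.5, 65.9]
orientation: [[-0.973, 0.231, -0.002], [0.231, 0.973, 0.0], [0.002, -0.0, -1.0]]
contact_force: [-0.5, -0.4, 0.4]
width: 51.9
```

Request:
play_rows(
  rows=[
    [[0,0,0,0,0.02],[0,0,0,0,0.02],[0,0,0,0,0.02],[0,0,0,0,0.02],[0,0,0,0,0.02]],
  ],
)

```text
t: 12.28
ee_pos: [505.1, 87.1, 67.7]
orientation: [[-0.973, 0.231, 0.002], [0.231, 0.973, 0.001], [-0.001, 0.001, -1.0]]
contact_force: [0.5, 4.0, 1.3]
width: 31.9
```

Request:
play_rows(
  rows=[
    [[0,0,0,0,0.02],[0,0,0,0,0.02],[0,0,0,0,0.02],[0,0,0,0,0.02],[0,0,0,0,0.02]],
  ],
)

```text
t: 12.7
ee_pos: [505.1, 87.1, 67.6]
orientation: [[-0.973, 0.231, 0.002], [0.231, 0.973, 0.001], [-0.001, 0.001, -1.0]]
contact_force: [0.1, 5.4, 3.2]
width: 31.9
```

Request:
play_rows(
  rows=[
    [[0,0.0007,0,0,0.02],[0,0,0,0.12,0.02],[0,0,0,0.12,0.02],[0,0,0,0.12,0.02],[0,0,0,0,0.02]],
  ],
)

```text
t: 13.12
ee_pos: [504.8, 86.9, 67.4]
orientation: [[-0.827, 0.562, 0.001], [0.562, 0.827, -0.001], [-0.001, -0.0, -1.0]]
contact_force: [-0.1, 2.2, 2.8]
width: 31.4
```

```bash
python3 - <<'E'
from h import *
st=read_state(); print(st['joint_positions'].round(3),st['contact_force'],st['moment'],st['width'])
E
```

```text
[-4.700e-02  3.480e-01  1.822e+00 -1.000e-03  9.710e-01 -1.021e+00] [-0.07402906  2.15990775  2.78956435] [ 0.1233382  -0.03215333 -0.02942122] 31.446129652277396
```

Request:
play_rows(
  rows=[
    [[0,0,0,0.12,0.02],[0,0,0,0.12,0.02],[0,0,0,0.12,0.02],[0,0,0,0.12,0.02],[0,0,0,0.12,0.02]],
  ],
)

```text
t: 13.53
ee_pos: [504.1, 86.6, 67.1]
orientation: [[-0.368, 0.93, -0.001], [0.93, 0.368, -0.001], [-0.001, -0.001, -1.0]]
contact_force: [-2.2, -0.8, 2.7]
width: 31.4
```

Request:
play_rows(
  rows=[
    [[0,0,0,0.12,0.02],[0,0,0,0.12,0.02],[0,0,0,0.12,0.02],[0,0,0,0.12,0.02],[0,0,0,0.12,0.02]],
  ],
)

```text
t: 13.95
ee_pos: [503.3, 86.5, 67.0]
orientation: [[0.221, 0.975, -0.002], [0.975, -0.221, -0.001], [-0.002, -0.002, -1.0]]
contact_force: [-4.5, 0.1, 4.2]
width: 31.6
```

Request:
play_rows(
  rows=[
    [[0,0,0,0.12,0.02],[0,0,0,0.12,0.02],[0,0,0,0.12,0.02],[0,0,0,0.12,0.02],[0,0,0,0.12,0.02]],
  ],
)

```text
t: 14.37
ee_pos: [502.6, 86.9, 67.0]
orientation: [[0.733, 0.68, -0.004], [0.68, -0.733, -0.001], [-0.003, -0.002, -1.0]]
contact_force: [-6.1, 1.1, 8.0]
width: 31.8
```

```bash
python3 - <<'E'
from h import *
st=read_state(); print(st['joint_positions'].round(3),st['contact_force'],st['moment'],st['width'])
E
```

```text
[-4.700e-02  3.470e-01  1.824e+00 -1.000e-03  9.740e-01  7.770e-01] [-6.13093351  1.10554494  8.0001054 ] [0.01605713 0.91562539 0.04531546] 31.836976754114254
```

Request:
play_rows(
  rows=[
    [[-0.0007,-0.0007,-0.001,0,0.02],[0,0,-0.0005,0.12,0.02],[0,0,0,0.12,0.02],[0,0,0,0.12,0.02],[0,0,0,0.12,0.02]],
  ],
)

```text
t: 14.78
ee_pos: [502.3, 87.2, 67.9]
orientation: [[0.964, 0.266, -0.003], [0.266, -0.964, -0.0], [-0.003, -0.001, -1.0]]
contact_force: [-2.3, 1.5, -0.3]
width: 31.5
```

Request:
play_rows(
  rows=[
    [[0,0,0,0.12,0.02],[0,0,0,0.12,0.02],[0,0,0,0.12,0.02],[0,0,0,0,0.02],[0,0,0,0,0.02]],
  ],
)

```text
t: 15.2
ee_pos: [502.4, 87.6, 68.2]
orientation: [[0.996, -0.084, -0.002], [-0.084, -0.996, 0.001], [-0.002, -0.0, -1.0]]
contact_force: [-4.4, 4.4, 1.0]
width: 32.0
```

```bash
python3 - <<'E'
from h import *
st=read_state(); print(st['joint_positions'].round(3),st['contact_force'],st['moment'],st['width'])
E
```

```text
[-4.700e-02  3.450e-01  1.824e+00  1.000e-03  9.750e-01  1.608e+00] [-4.42890903  4.36698402  1.02978567] [ 0.74856925  0.63808195 -0.0299083 ] 32.02452014356721
```

Turned 3.0 rad, so I'll let go, lift, and check with the camera and a probe.

Request:
play_rows(
  rows=[
    [[0,0,0,0,0.055],[0,0,0,0,0.055],[0,0,0,0,0.055],[0,0,0,0,0.055],[0,0,0,0,0.055]],
  ],
)

```text
t: 15.62
ee_pos: [504.0, 86.9, 68.6]
orientation: [[0.996, -0.09, 0.001], [-0.09, -0.996, -0.0], [0.001, 0.0, -1.0]]
contact_force: [-0.2, 0.2, 0.4]
width: 54.2
```

Request:
play_rows(
  rows=[
    [[0,0,-0.013,0,0.055],[0,0,-0.013,0,0.055],[0,0,-0.013,0,0],[0,0,0,0,0],[0,0,0,0,0]],
  ],
)

```text
t: 16.03
ee_pos: [504.2, 87.0, 108.0]
orientation: [[0.996, -0.091, 0.002], [-0.091, -0.996, -0.0], [0.002, 0.0, -1.0]]
contact_force: [-0.0, 0.5, -0.9]
width: 39.3
```

```bash
python3 - <<'E'
from h import *
st,im=snap('wrist','w3'); print(st['ee_pos'],st['contact_force'],proj('wrist',(505,86.9,94),st),proj('wrist',(462,-77,94),st))
cv2.imwrite('pics/w3.png',cv2.resize(im[:,:,::-1],(640,480)))
E
```

```text
[504.22325259  87.04451239 107.97046042] [-0.03015115  0.46089233 -0.92089958] [249.16236291 233.09751491] [507.08048086 272.18569393]
```

View pics/w3.png

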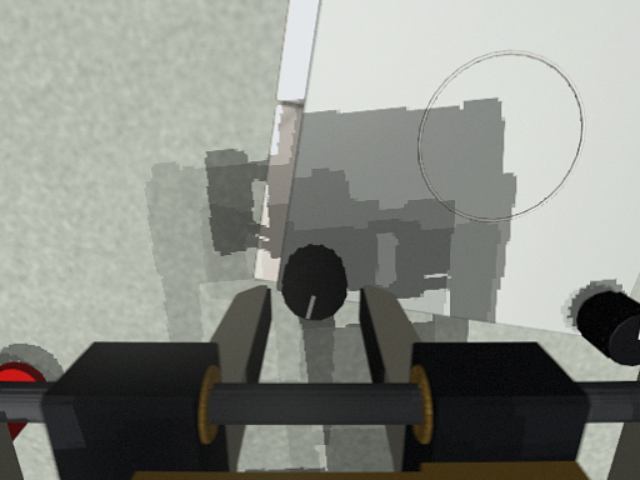

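The mark keeps its place relative to the jaws at (311,305), so the knob turned with the gripper, and the stand hasn't moved. Next I'll probe L, then R.

Request:
play_rows(
  rows=[
    [[0,0,0.006,0,0],[0,0,0.004,0,0],[0,0,0.002,0,0],[0,0,0,0,0],[0,0,0,0,0]],
  ],
)

```text
t: 16.5
ee_pos: [503.6, 86.9, 95.1]
orientation: [[0.996, -0.091, -0.0], [-0.091, -0.996, -0.0], [-0.0, 0.0, -1.0]]
contact_force: [0.3, 0.3, 2.5]
width: 3.1
```

Request:
play_rows(
  rows=[
    [[0,0,0.0007,0,0],[0,0,0,0,0],[0,0,0,0,0],[0,0,0,0,0],[0,0,0,0,0]],
  ],
)

```text
t: 16.92
ee_pos: [503.7, 87.0, 95.0]
orientation: [[0.996, -0.091, 0.0], [-0.091, -0.996, -0.0], [0.0, 0.0, -1.0]]
contact_force: [-0.9, -1.3, 7.1]
width: 0.6
```

Request:
play_rows(
  rows=[
    [[0,0,0.0007,0,0],[0,0,0,0,0],[0,0,0,0,0],[0,0,0,0,0],[0,0,0,0,0]],
  ],
)

```text
t: 17.33
ee_pos: [503.8, 87.0, 94.8]
orientation: [[0.996, -0.091, 0.001], [-0.091, -0.996, -0.0], [0.001, 0.0, -1.0]]
contact_force: [-3.3, 0.0, 11.8]
width: 0.4
```

Request:
play_rows(
  rows=[
    [[0,0,0.0005,0,0],[0,0,0,0,0],[0,0,0,0,0],[0,0,0,0,0],[0,0,0,0,0]],
  ],
)

```text
t: 17.75
ee_pos: [503.8, 87.0, 94.8]
orientation: [[0.996, -0.091, 0.001], [-0.091, -0.996, -0.0], [0.001, 0.0, -1.0]]
contact_force: [-3.6, -0.8, 14.1]
width: 0.4
```

L is now firm (0.3 mm from 2.5 to 14 N). Now R.

Request:
play_rows(
  rows=[
    [[0,0,-0.015,0,0],[-0.0067,0.0415,0,0,0],[-0.0067,0.0415,0,0,0],[-0.0067,0.0415,0,0,0],[-0.0067,0.0415,0,0,0]],
  ],
)

```text
t: 18.17
ee_pos: [461.1, -75.1, 108.0]
orientation: [[0.996, -0.089, -0.001], [-0.089, -0.996, 0.0], [-0.001, -0.0, -1.0]]
contact_force: [0.4, 0.2, 0.7]
width: 0.9
```

Request:
play_rows(
  rows=[
    [[0,0,0,0,0],[0,0,0.004,0,0],[0,0,0.004,0,0],[0,0,0.002,0,0],[0,0,0,0,0]],
  ],
)

```text
t: 18.58
ee_pos: [461.7, -72.5, 97.6]
orientation: [[0.996, -0.089, -0.002], [-0.089, -0.996, 0.001], [-0.002, -0.001, -1.0]]
contact_force: [-0.7, 0.4, -0.2]
width: 0.4
```

Request:
play_rows(
  rows=[
    [[0,0,0.001,0,0],[0,0,0.001,0,0],[0,0,0,0,0],[0,0,0,0,0],[0,0,0,0,0]],
  ],
)

```text
t: 19.0
ee_pos: [462.3, -74.0, 96.8]
orientation: [[0.996, -0.09, 0.0], [-0.09, -0.996, -0.0], [0.0, 0.0, -1.0]]
contact_force: [0.0, 0.1, -0.3]
width: 0.6
```

Request:
play_rows(
  rows=[
    [[0,0,0.001,0,0],[0,0,0,0,0],[0,0,0,0,0],[0,0,0,0,0],[0,0,0,0,0]],
  ],
)

```text
t: 19.42
ee_pos: [462.2, -74.3, 95.7]
orientation: [[0.996, -0.091, 0.0], [-0.091, -0.996, -0.0], [0.0, 0.0, -1.0]]
contact_force: [0.5, 0.7, 0.5]
width: 0.6
```

Request:
play_rows(
  rows=[
    [[0,0.002,0.0008,0,0],[0,0,0,0,0],[0,0,0,0,0],[0,0,0,0,0],[0,0,0,0,0]],
  ],
)

```text
t: 19.83
ee_pos: [462.1, -76.0, 95.1]
orientation: [[0.996, -0.091, 0.0], [-0.091, -0.996, 0.0], [0.0, -0.0, -1.0]]
contact_force: [-0.0, 4.0, 5.0]
width: 0.5
```

Request:
play_rows(
  rows=[
    [[0,0,0.0008,0,0],[0,0,0,0,0],[0,0,0,0,0],[0,0,0,0,0],[0,0,0,0,0]],
  ],
)

```text
t: 20.25
ee_pos: [462.2, -76.1, 95.0]
orientation: [[0.996, -0.091, 0.001], [-0.091, -0.996, 0.0], [0.001, -0.0, -1.0]]
contact_force: [-2.4, 3.9, 11.9]
width: 0.4
```

Request:
play_rows(
  rows=[
    [[0,0,0.0006,0,0],[0,0,0,0,0],[0,0,0,0,0],[0,0,0,0,0],[0,0,0,0,0]],
  ],
)

```text
t: 20.67
ee_pos: [462.2, -76.1, 94.8]
orientation: [[0.996, -0.091, 0.001], [-0.091, -0.996, -0.0], [0.001, -0.0, -1.0]]
contact_force: [-4.3, 3.8, 15.2]
width: 0.6
```

R is firm too (0.3 mm from 5 to 15 N), so the stand no longer rocks. I'll lift off and go to the tumbler.

Request:
play_rows(
  rows=[
    [[0,0,-0.037,0,0],[0,0,-0.038,0,0.08],[0,-0.034,0,0,0.08],[0,-0.034,0,0,0.08],[0,-0.034,0,0,0.08]],
  ],
)

```text
t: 21.08
ee_pos: [471.8, 25.4, 169.1]
orientation: [[0.996, -0.093, 0.002], [-0.093, -0.996, -0.001], [0.002, 0.001, -1.0]]
contact_force: [0.9, -0.1, -0.6]
width: 22.5
```

Request:
play_rows(
  rows=[
    [[-0.0006,-0.034,0,0,0.08],[-0.0006,-0.034,0,0,0.08],[-0.0006,-0.034,0,0,0.08],[-0.0006,-0.034,0,0,0.08],[-0.0006,-0.034,0,0,0.08]],
  ],
)

```text
t: 21.5
ee_pos: [483.8, 196.1, 168.1]
orientation: [[0.996, -0.091, 0.0], [-0.091, -0.996, -0.001], [0.0, 0.001, -1.0]]
contact_force: [0.9, -0.5, 0.0]
width: 55.9
```

Request:
play_rows(
  rows=[
    [[-0.0006,-0.034,0,0,0.08],[-0.0006,-0.034,0,0,0.08],[-0.0006,-0.034,0,0,0.08],[-0.0006,-0.034,0,0,0.08],[-0.0006,-0.034,0,0,0.08]],
  ],
)

```text
t: 21.92
ee_pos: [496.3, 365.7, 167.9]
orientation: [[0.996, -0.091, 0.0], [-0.091, -0.996, -0.001], [0.0, 0.001, -1.0]]
contact_force: [0.5, -0.8, 0.6]
width: 79.4
```

Request:
play_rows(
  rows=[
    [[0,0,0,-0.112,0.08],[0,0,0,-0.112,0.08],[0,0,0,-0.112,0.08],[0,0,0,-0.112,0.08],[0,0,0,-0.112,0.08]],
  ],
)

```text
t: 22.33
ee_pos: [496.4, 364.2, 167.7]
orientation: [[0.889, 0.457, -0.0], [0.457, -0.889, -0.001], [-0.001, 0.001, -1.0]]
contact_force: [0.4, 0.1, -0.6]
width: 79.8
```

Request:
play_rows(
  rows=[
    [[0,0,0,-0.112,0.08],[0,0,0,-0.112,0.08],[0,0,0,0,0.08],[0,0,0,0,0.08],[0,0,0,0,0.08]],
  ],
)

```text
t: 22.75
ee_pos: [496.4, 364.2, 168.1]
orientation: [[0.772, 0.636, -0.0], [0.636, -0.772, -0.0], [-0.0, 0.0, -1.0]]
contact_force: [0.1, -0.0, -0.1]
width: 80.0
```

```bash
python3 - <<'E'
from h import *
st,im=snap('wrist','w4'); print(st['joint_positions'].round(3),st['ee_pos'],st['orientation'].round(4).tolist(),st['width'],proj('wrist',(496,365.2,105),st),proj('wrist',(496,365.2,0),st))
cv2.imwrite('pics/w4.png',cv2.resize(cv2.convertScaleAbs(im[:,:,::-1],alpha=1.4),(800,600)))
E
```

```text
[ 0.452  0.411  1.442 -0.     1.289  1.334] [496.38785696 364.22290346 168.13055846] [[0.7716, 0.6361, -0.0002], [0.6361, -0.7716, -0.0005], [-0.0004, 0.0003, -1.0]] 79.9887380812154 [247.6291636  203.94301466] [248.88407439 170.31422247]
```

View pics/w4.png

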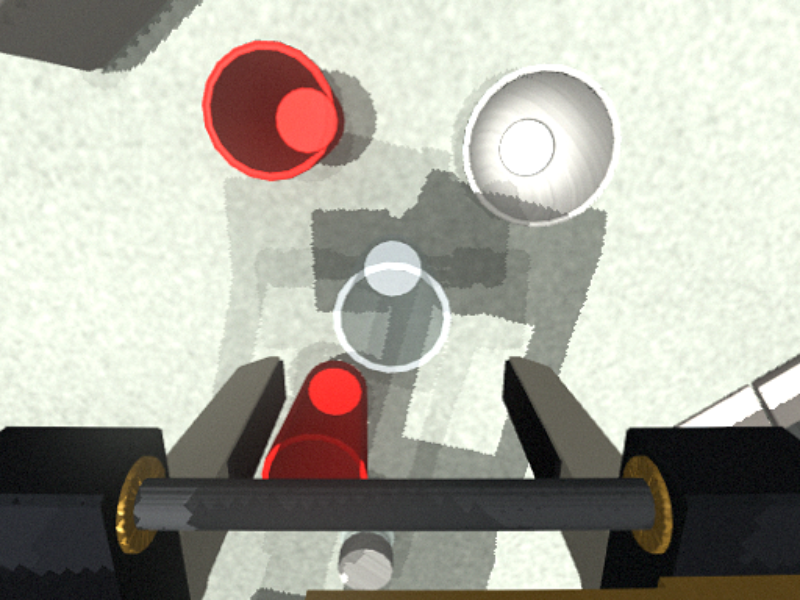

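```bash
python3 - <<'E'
from h import *
st=read_state(); i,T,f=cammat('wrist',st); print(i,f); p=np.array((496,365.2,105))
print(np.linalg.inv(T)@np.append(p,1), np.array(st['orientation']).T@(p-st['ee_pos']))
for z in (105,0): print(proj('wrist',(496,365.2,z),st))
print(onz('wrist',392*.64,317*.64,105,st), onz('wrist',392*.64,270*.64,0,st),st['orientation'],st['ee_pos'])
E
```

```text
{'vfov': 61.65091058682432, 'cx': 251.86359636869494, 'cy': 189.45759347799225, 'k1': -0.02195126685512145, 'tool_from_camera': array([[ 8.90183548e-04,  9.54297837e-01,  2.98855893e-01,
         8.36160727e+01],
       [ 9.99999496e-01, -9.87971923e-04,  1.76126259e-04,
         2.22137521e+00],
       [ 4.63338140e-04,  2.98855586e-01, -9.54298236e-01,
        -1.66049419e+02],
       [ 0.00000000e+00,  0.00000000e+00,  0.00000000e+00,
         1.00000000e+00]])} 321.7578937410258
[  -3.1410845   -10.95192747 -243.69601431    1.        ] [ 0.33188579 -0.95180878 63.23475729]
[247.71654356 203.91700122]
[248.94841148 170.31899824]
[498.17051987 363.88473898 105.        ] [495.20667432 361.86787617   0.        ] [[ 7.71166000e-01  6.36634114e-01 -7.77499772e-05]
 [ 6.36634054e-01 -7.71165971e-01 -3.54794787e-04]
 [-2.85832601e-04  2.24107393e-04 -9.99999934e-01]] [496.3549314  364.27714302 168.23506129]
```

The wrist view shows the clear open rim at (392,317), centred between the fingers to about 1 mm. The red glasses sit clear of the jaw line. Descend and grip.

Request:
play_rows(
  rows=[
    [[0,-0.001,0.022,0,0.08],[0,0,0.022,0,0.08],[0,0,0.022,0,0.08],[0,0,0.02,0,0.08],[0,0,0.015,0,0.08]],
  ],
)

```text
t: 23.22
ee_pos: [494.9, 364.7, 65.6]
orientation: [[0.771, 0.637, -0.002], [0.637, -0.771, -0.001], [-0.002, -0.0, -1.0]]
contact_force: [0.1, 0.2, -1.0]
width: 79.8
```

Request:
play_rows(
  rows=[
    [[0,0,0.01,0,0.08],[0,0,0.005,0,0.08],[0,0,0,0,0.04],[0,0,0,0,0.04],[0,0,0,0,0.04]],
  ],
  grip_force=12,
)

```text
t: 23.63
ee_pos: [496.4, 365.7, 53.6]
orientation: [[0.77, 0.638, 0.002], [0.638, -0.77, 0.001], [0.002, 0.001, -1.0]]
contact_force: [0.5, 0.4, 1.2]
width: 64.6
```

Request:
play_rows(
  rows=[
    [[0,0,0,0,0.04],[0,0,0,0,0.04],[0,0,0,0,0.04],[0,0,0,0,0.04],[0,0,0,0,0.04]],
  ],
)

```text
t: 24.05
ee_pos: [496.5, 365.6, 53.6]
orientation: [[0.77, 0.639, 0.002], [0.639, -0.77, 0.001], [0.002, 0.001, -1.0]]
contact_force: [-0.2, -0.3, 5.8]
width: 57.9
```

Request:
play_rows(
  rows=[
    [[0,0,0,0,0.04],[0,0,0,0,0.04],[0,0,0,0,0.04],[0,0,0,0,0.04],[0,0,0,0,0.04]],
  ],
  grip_force=20,
)

```text
t: 24.47
ee_pos: [496.5, 365.6, 53.6]
orientation: [[0.77, 0.639, 0.002], [0.639, -0.77, 0.001], [0.002, 0.001, -1.0]]
contact_force: [1.0, -1.0, 5.6]
width: 57.2
```

Request:
play_rows(
  rows=[
    [[0,0,-0.002,0,0.04],[0,0,-0.003,0,0.04],[0,0,-0.005,0,0.04],[0,0,0,0,0.04],[0,0,0,0,0.04]],
  ],
)

```text
t: 24.88
ee_pos: [495.6, 365.3, 62.6]
orientation: [[0.769, 0.639, 0.0], [0.639, -0.769, 0.0], [0.0, -0.0, -1.0]]
contact_force: [-1.0, -0.2, -2.4]
width: 57.3
```

The tumbler is in hand, about 0.24 kg. Lift and carry it to the ring.

Request:
play_rows(
  rows=[
    [[0,0,-0.015,0,0.04],[0,0,-0.027,0,0.04],[0,0,-0.03,0,0.04],[0,0,-0.03,0,0.04],[0,0,-0.025,0,0.04]],
  ],
)

```text
t: 25.3
ee_pos: [495.7, 365.3, 191.2]
orientation: [[0.769, 0.639, 0.001], [0.639, -0.769, 0.0], [0.001, 0.0, -1.0]]
contact_force: [0.8, 0.9, -2.5]
width: 57.4
```

Request:
play_rows(
  rows=[
    [[-0.005,0.0085,0,0,0.04],[-0.01,0.018,0,0,0.04],[-0.0135,0.024,0,0,0.04],[-0.0135,0.024,0,0,0.04],[-0.0135,0.024,0,0,0.04]],
  ],
)

```text
t: 25.72
ee_pos: [514.9, 252.3, 187.6]
orientation: [[0.769, 0.639, -0.002], [0.639, -0.769, -0.001], [-0.002, -0.001, -1.0]]
contact_force: [0.3, -0.3, -2.9]
width: 57.2
```

Request:
play_rows(
  rows=[
    [[-0.0135,0.024,0,0,0.04],[-0.0135,0.024,0,0,0.04],[-0.0135,0.024,0,0,0.04],[-0.0135,0.024,0,0,0.04],[-0.0135,0.024,0,0,0.04]],
  ],
)

```text
t: 26.13
ee_pos: [539.5, 116.7, 187.7]
orientation: [[0.77, 0.639, -0.003], [0.639, -0.77, -0.0], [-0.002, -0.001, -1.0]]
contact_force: [-0.3, 0.4, -3.0]
width: 57.3
```

Request:
play_rows(
  rows=[
    [[-0.0135,0.024,0,0,0.04],[-0.0135,0.024,0,0,0.04],[-0.0135,0.024,0,0,0.04],[-0.0135,0.024,0,0,0.04],[-0.0135,0.024,0,0,0.04]],
  ],
)

```text
t: 26.55
ee_pos: [564.1, -18.6, 187.7]
orientation: [[0.77, 0.639, -0.003], [0.639, -0.77, 0.0], [-0.002, -0.002, -1.0]]
contact_force: [0.7, 0.5, -3.3]
width: 57.5
```

Request:
play_rows(
  rows=[
    [[-0.01,0.015,0,0,0.04],[-0.005,0.008,0,0,0.04],[0,0,0,0,0.04],[0,0,0,0,0.04],[0,0,0,0,0.04]],
  ],
)

```text
t: 26.97
ee_pos: [567.8, -43.0, 188.9]
orientation: [[0.769, 0.639, -0.001], [0.639, -0.769, 0.001], [-0.0, -0.001, -1.0]]
contact_force: [1.2, -1.1, -3.6]
width: 57.4
```

```bash
python3 - <<'E'
from h import *
st=read_state(); d=np.array(st['orientation']).T@(np.array([565.3,-17,112])-st['ee_pos']); print(st['ee_pos'],st['width'],st['contact_force'],'tool shift mm',d)
E
```

```text
[567.79668477 -43.04979061 188.87663138] 57.41539006397395 [ 1.24400843 -1.06939845 -3.55854685] tool shift mm [ 14.75099353 -21.5205796   76.903279  ]
```

Request:
play_rows(
  rows=[
    [[0.0074,-0.0108,0,0,0.04],[0.0074,-0.0107,0.01,0,0.04],[0,0,0.018,0,0.04],[0,0,0.018,0,0.04],[0,0,0.012,0,0.04]],
  ],
)

```text
t: 27.38
ee_pos: [564.7, -15.1, 129.4]
orientation: [[0.768, 0.641, -0.002], [0.641, -0.768, 0.001], [-0.001, -0.002, -1.0]]
contact_force: [-0.8, -0.2, -2.6]
width: 56.9
```

Request:
play_rows(
  rows=[
    [[0,0,0.008,0,0.04],[0,0,0.004,0,0.04],[0,0,0.002,0,0.04],[0,0,0,0,0.04],[0,0,0,0,0.04]],
  ],
)

```text
t: 27.8
ee_pos: [566.5, -18.0, 118.1]
orientation: [[0.769, 0.639, 0.001], [0.639, -0.769, -0.0], [0.001, 0.001, -1.0]]
contact_force: [0.1, 0.7, -2.1]
width: 56.9
```

Request:
play_rows(
  rows=[
    [[0,0,0.0008,0,0.04],[0,0,0.0008,0,0.04],[0,0,0,0,0.04],[0,0,0,0,0.04],[0,0,0,0,0.04]],
  ],
)

```text
t: 28.22
ee_pos: [566.1, -18.3, 116.0]
orientation: [[0.77, 0.639, 0.0], [0.639, -0.77, -0.0], [0.0, 0.0, -1.0]]
contact_force: [-0.3, 1.1, -2.5]
width: 57.7
```

Request:
play_rows(
  rows=[
    [[0,0,0.001,0,0.04],[0,0,0.0005,0,0.04],[0,0,0,0,0.04],[0,0,0,0,0.04],[0,0,0,0,0.04]],
  ],
)

```text
t: 28.63
ee_pos: [566.0, -18.2, 114.3]
orientation: [[0.769, 0.639, -0.0], [0.639, -0.769, 0.0], [-0.0, -0.0, -1.0]]
contact_force: [0.2, -0.9, -3.5]
width: 57.5
```

Request:
play_rows(
  rows=[
    [[0,0,0.001,0,0.04],[0,0,0,0,0.04],[0,0,0,0,0.04],[0,0,0,0,0.04],[0,0,0,0,0.04]],
  ],
)

```text
t: 29.05
ee_pos: [566.1, -18.2, 113.4]
orientation: [[0.769, 0.639, 0.0], [0.639, -0.769, -0.0], [0.0, 0.0, -1.0]]
contact_force: [-1.2, 0.0, -2.3]
width: 57.0
```

Request:
play_rows(
  rows=[
    [[0,0,0.001,0,0.04],[0,0,0,0,0.04],[0,0,0,0,0.04],[0,0,0,0,0.04],[0,0,0,0,0.04]],
  ],
)

```text
t: 29.47
ee_pos: [566.3, -18.2, 112.9]
orientation: [[0.769, 0.639, 0.001], [0.639, -0.769, -0.0], [0.001, 0.001, -1.0]]
contact_force: [-1.6, 0.1, 5.0]
width: 57.4
```

It has touched down on the deck at TCP z 113. I'll ease off, release slowly and lift.

Request:
play_rows(
  rows=[
    [[0,0,-0.0006,0,0.04],[0,0,0,0,0.057],[0,0,0,0,0.06],[0,0,0,0,0.064],[0,0,0,0,0.07]],
  ],
)

```text
t: 29.88
ee_pos: [566.1, -18.2, 112.7]
orientation: [[0.77, 0.639, -0.0], [0.639, -0.77, 0.0], [-0.0, -0.0, -1.0]]
contact_force: [-0.6, -0.4, 0.5]
width: 66.8
```

Request:
play_rows(
  rows=[
    [[0,0,0,0,0.08],[0,0,0,0,0.085],[0,0,0,0,0.085],[0,0,0,0,0.085],[0,0,0,0,0.085]],
  ],
)

```text
t: 30.3
ee_pos: [566.0, -18.2, 112.9]
orientation: [[0.769, 0.639, -0.0], [0.639, -0.769, 0.0], [0.0, -0.0, -1.0]]
contact_force: [0.3, -0.4, 0.1]
width: 85.1
```

Request:
play_rows(
  rows=[
    [[0,0,-0.005,0,0.085],[0,0,-0.015,0,0.085],[0,0,-0.03,0,0.085],[0,0,-0.035,0,0.085],[0,0,-0.035,0,0.085]],
  ],
)

```text
t: 30.72
ee_pos: [565.4, -18.0, 234.2]
orientation: [[0.769, 0.639, -0.001], [0.639, -0.769, 0.0], [-0.001, -0.001, -1.0]]
contact_force: [1.3, 0.1, 1.0]
width: 84.9
```

Request:
play_rows(
  rows=[
    [[-0.04,0,-0.01,0,0.085],[-0.04,0,0,0,0.085],[-0.04,0,0,0,0.085],[-0.04,0,0,0,0.085],[-0.04,0,0,0,0.085]],
  ],
)

```text
t: 31.13
ee_pos: [410.7, -146.5, 243.6]
orientation: [[0.769, 0.639, 0.001], [0.639, -0.769, -0.001], [0.0, 0.001, -1.0]]
contact_force: [1.3, -1.1, 1.0]
width: 85.2
```

```bash
python3 - <<'E'
from h import *
st,im=snap('top','t5'); _,im2=snap('scene','s5')
print(st['ee_pos'],st['contact_force'])
a=cv2.resize(im[110:260,190:340,::-1],(400,400),interpolation=cv2.INTER_CUBIC); b=cv2.resize(im2[100:260,150:310,::-1],(400,400),interpolation=cv2.INTER_CUBIC)
cv2.imwrite('pics/f5.png',cv2.convertScaleAbs(np.hstack([a,b]),alpha=1.4))
E
```

```text
[ 410.72329819 -146.49846651  243.55619559] [ 1.26860227 -1.10331115  0.99508768]
```

View pics/f5.png

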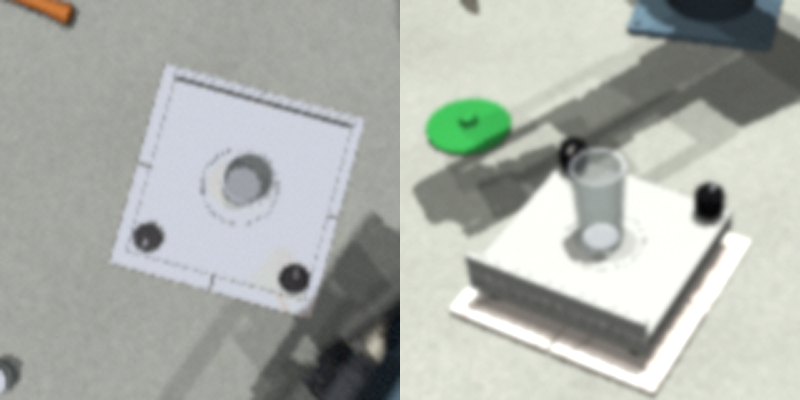

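The pictures show the tumbler upright inside the ring: its base is at (242,186) and the ring's centre at about (240,186) in the top crop. The arm is clear. I'll let it settle and hand in.

Request:
play_rows(
  rows=[
    [[0,0,0,0,0.085],[0,0,0,0,0.085],[0,0,0,0,0.085],[0,0,0,0,0.085],[0,0,0,0,0.085]],
  ],
)

```text
t: 31.65
ee_pos: [412.8, -145.1, 242.8]
orientation: [[0.768, 0.64, -0.0], [0.64, -0.768, 0.0], [0.0, -0.0, -1.0]]
contact_force: [-0.0, 0.1, 0.1]
width: 85.3
```

```bash
python3 -c "
from workcell import *
print(read_state()['t'],job_done())"
```

```text
the job is handed in; nothing more can be done
31.65 None
```

The job is handed in at about 32 s of the 72 s; no verdict was reported.

- **Levelling:** The front left foot was the one hanging, with a gap of about 3.6 mm (uncertain by about 0.3 mm). I wound its knob 3.0 rad clockwise and let go.
- **Rock check:** I then probed both front knobs. Each gave only about 0.3 mm as the push rose to around 14–15 N, so the stand no longer rocks. The R probe peaked at 15.2 N, just over the 15 N advised. I could not measure the load on each foot directly.
- **Tumbler:** I set it down in the ring with about 7 N. The last top and scene pictures show it upright, its base within a few millimetres of the ring's centre, and the arm clear.
- **Other things:** The stand looked unmoved and I felt no contact with anything else. The last crop left the bowl and shaker out and showed the jar at most in part, so I did not check those by picture.
- **Disagreement:** The wrist camera's calibration shifted by up to about 4 mm between calls. For centring on the tumbler I used its position between the fingertips and the top-camera estimate instead.

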